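# Sort out the mixed-up display trays on the shop counter

## Robot

A 6-joint arm with a two-finger parallel gripper is mounted at the origin on the work surface. World frame = base frame: x ahead of the robot, y to its left, z up, the work surface at z = 0. Lengths are in m, angles in rad, forces in N, time in s.
With the tool pointing down it reaches from about 0.375 to 0.975 m from the base axis. Payload 3.8 kg.
Tool frame: the origin (TCP) lies on the centre line of the jaws, within the pads' length; the fingertips stand 14 mm ahead of it and the grasp point (between the pads) lies 5 mm behind it; z points along the fingers, y is the line along which they close (so a half turn about z gives the same grasp; the last joint's range is limited). The gripper opens to 85 mm and grips with 20 to 120 N. Pads are 22 mm wide; open, the fingers measure 114 mm over their backs; the gripper's body (76 mm by 85 mm) begins 54 mm behind the grasp point. The pads swing forward as they close: fully open they stand 13 mm farther back than shut.
Start: joints at [-1.221, 0.264, 1.604, -0, 1.274, -0.037], TCP at [0.255, -0.625, 0.245] pointing down, gripper open.
Joint ranges: [-2.63, 2.63], [-0.94, 2.18], [0.31, 2.57], [-1.31, 4.45], [0, 2.66], [-2.55, 2.55]. Speed limits (rad/s): [2.57, 2.57, 3.14, 3.14, 3.14, 3.14].

## Interface

Orientations are given as a rotation vector (axis times angle).
In Python, from workcell import bot, eyes, spot_in gives the robot as it stands.
- The arm moves only by the tool carry_out, never from a script. Its argument "series" is text: rows parted by semicolons, each of 4 numbers parted by spaces: the shift along the world's x, y, z in m, then the turn about the world's z in degrees. In form: tx ty tz roll; .... A call has 1 to 20 rows; each row shifts and turns the commanded pose from where the row before left it; what a row does not reach is not made up. A row lasts 1/8 s, in which the tool goes at most 62.5 mm and 10.7 degrees, less where a joint would pass 70% of its speed; a pose out of reach is approached as far as the arm can. A call is refused whole if a number of a shift passes 0.0625 or a number of a turn 10.7, either way. A call with a gripper value outside its range is refused whole. "jaw" is the gripper command: -1 is shut, 1 is fully open, values between are in proportion, set as the call begins (left out, the last holds). The fingers move at their own pace and stop on an object; "grip_force" is the grip in N (left out, the last holds). Time passes only in rows, so rows that do not move let the fingers close. It gives the time, the measured TCP pose, the force, the opening and the grip force at its end, in the units of the state.
- bot.read_state(): the state, without advancing time (a new reading comes with each control period).
- eyes.read_camera(name): name is "scene" or "top" or "wrist"; returns (picture, depth): 480x640x3 uint8, blue, green, red; 480x640 float32, m along the optical axis (not along the pixel's ray), 0 where there is no reading.
- eyes.get_calibration(name): a dict with "K" (3x3 intrinsics, pixels), "distortion" ([k1, k2, p1, p2, k3] as OpenCV has them; the pictures are not rectified), "position" and "rotation" of the camera in the world; the wrist camera has in their place "T_tool_cam" (4x4, takes a point from camera to tool coordinates, whose origin is the TCP and whose axes are the flange's). Camera axes: x right, y down, z forward; pixel columns grow to the right and rows downward; lengths in m; the calibration is good to about 2 mm. A picture is of the moment at which its call begins: read the wrist's pose just before it. get_calibration takes no time and is no camera call.
- bot.finish_job(): hands the job in; it is judged then, once.
Trained networks look in the newest picture that a camera, given by its name, has taken for a name from the list of things; names that differ only in an ending like _2 or _b are one class to them, and where a whole thing is asked for, a point or a joint stands for the part that bears it (a point fixed in the world has none). Each returns a list of dicts, best first, with "score" (0 to 1); they miss things now and then, are a little off and sometimes report something else, mostly with a low value. They report only what shows in the picture. A call takes as long as a camera call. They do not tell look-alikes from the thing itself.
- spot_in(camera, target): "rect" ([centre column, centre row, width, height] in pixels, round what is visible of it).
The state is a dict: "time": time; "q": joint angles; "joint_vel": joint speeds; "joint_torque": joint torques, N m; "tool_pos": TCP position; "tcp_rot": TCP orientation; "wrist_force": force on the tool from outside, world axes, zero at the start; "torque": the same for the moment, N m; "width": opening from 0.0 (shut) to 1.0 (fully open); "grip_force": force on a finger pad.
Only numpy, scipy, OpenCV 4.12 (cv2) and the standard library are available. Lean on these libraries where they do the work, as an engineer would, in place of code of your own. Each camera call takes 0.05 s, during which the arm holds its last target. There are 200 camera calls.

## Task

Customers have put things back in the wrong display trays: the loose piece at the front of each of the four trays belongs in another one. Move each to the tray that has its own kind standing at the back, set down in the middle of that tray's front half, upright throughout, and with the carton square to its tray like the one behind it; the bare rubber change mat is free for setting a piece aside. Take care not to shift or tip the empty tea glass.

Things in the scene. Friction and masses are not known exactly. Their poses are not given: they have to be found in the camera images.
- carton_center (a point): the loose tea carton: upright plain rectangular board box, 36 mm (its x) by 50 mm (its y), 80 mm high, about 130 g; the wide 50 mm faces look along its x. The point is at its centre, 40 mm above its underside; z is up
- tin_center (a point): the loose tall tin: upright steel cylinder with a paper label, 50 mm diameter, 78 mm high, flat grey metal lid, about 200 g. The point is at its centre, 39 mm above its underside; z is up
- jar_center (a point): the loose squat cream jar: white with a broad plain white lid, 62 mm diameter, 60 mm high, about 170 g. The point is at its centre, 30 mm above its underside; z is up
- bottle_center (a point): the loose oil bottle: upright brown glass, straight round body 46 mm diameter up to 70 mm, then a shoulder to a narrow black cap (24 mm diameter), top at 100 mm; about 150 g. The point is on its axis 50 mm above its underside; z is up
- carton_place (a point): fixed board tray, 180 mm deep (its x, +x to the back), 90 wide (its y); lip and sides 12 mm high at the front, 34 to 45 at the back. Shows its kind: a fixed tea carton, same size as the loose one, axis 90 mm behind this point (+x). Point: middle of the tray's front half (84 mm wide inside, room for one piece; a wrong one is there at first), on the floor, 3 mm above the counter; z up
- tin_place (a point): fixed board tray, 180 mm deep (its x, +x to the back), 90 wide (its y); lip and sides 12 mm high at the front, 34 to 45 at the back. Shows its kind: a fixed tin, same size as the loose one, axis 90 mm behind this point (+x). Point: middle of the tray's front half (84 mm wide inside, room for one piece; a wrong one is there at first), on the floor, 3 mm above the counter; z up
- jar_place (a point): fixed board tray, 180 mm deep (its x, +x to the back), 90 wide (its y); lip and sides 12 mm high at the front, 34 to 45 at the back. Shows its kind: a fixed cream jar, same size as the loose one, axis 90 mm behind this point (+x). Point: middle of the tray's front half (84 mm wide inside, room for one piece; a wrong one is there at first), on the floor, 3 mm above the counter; z up
- bottle_place (a point): fixed board tray, 180 mm deep (its x, +x to the back), 90 wide (its y); lip and sides 12 mm high at the front, 34 to 45 at the back. Shows its kind: a fixed oil bottle, same size as the loose one, axis 90 mm behind this point (+x). Point: middle of the tray's front half (84 mm wide inside, room for one piece; a wrong one is there at first), on the floor, 3 mm above the counter; z up
- change_mat: the flat ribbed black rubber change mat, 150 mm (x) by 100 mm (y), 4 mm thick, fixed and empty: a free place for one piece. Origin at the centre of its underside, on the counter; z up
- tea_glass_center (a point): an empty clear tea glass standing loose on the counter in front of the trays, 60 mm diameter at the rim, 80 mm high; a bystander. The point is at its centre, 40 mm above its underside; z up
Not all that is in view belongs to the job. What is shaped like the part that bears jar_center but pink, purple or yellow is not meant.

How it is judged:
By the outcome, as a careful person would: the job done as asked, in the order asked, and still so for the second after the job is handed in, with the robot touching nothing.
It also fails if it takes over 133 s, if anything falls off the work surface, if the arm or the gripper's body presses on something with over 40 N, if the wrist force passes 120 N, or if a joint passes its speed limit or range.

## Working session

There is one attempt and no reset: what is moved stays moved. The work goes in short steps, Python scripts to look and compute and a tool call to move; the robot and the scene stay as the last step left them, time stands still between calls to the robot, and variables do not carry over. Pictures are saved under pics/ and viewed, at most 14 in all, crops included, and the job is handed in when it is done.

Besides the shell and the picture viewer there is one more tool, called after "Request:" as a command line: name --argument value ..., lists and objects as JSON in quotes. carry_out: Moves the arm, as the interface text tells. Its arguments: {"type":"object","properties":{"series":{"type":"string"},"jaw":{"type":"number"},"grip_force":{"type":"number"}},"required":["series"]}

```bash
mkdir -p pics; ls; cat > h.py <<'E'
import numpy as np, cv2
from workcell import bot, eyes, spot_in
E
python3 - <<'E'
from h import *
for n in ["top","scene"]:
    p,d=eyes.read_camera(n); cv2.imwrite(f"pics/{n}0.png",p); np.savez(f"{n}0.npz",p=p,d=d)
    c=eyes.get_calibration(n); print(n,c)
    for t in ["carton_center","tin_center","jar_center","bottle_center","carton_place","tin_place","jar_place","bottle_place","change_mat","tea_glass_center"]:
        print(t,[(np.round(r["rect"]).astype(int).tolist(),round(r["score"],2)) for r in spot_in(n,t)][:5])
print(bot.read_state())
E
```

```text
pics
top {'K': array([[434.84078032,   0.        , 317.8775275 ],
       [  0.        , 434.84078032, 236.60704378],
       [  0.        ,   0.        ,   1.        ]]), 'distortion': array([-0.03110764,  0.        ,  0.        ,  0.        ,  0.        ]), 'position': array([0.34510482, 0.05922412, 1.02687601]), 'rotation': array([-2.2168052 ,  2.16593173, -0.09770397])}
carton_center [([337, 154, 46, 82], 0.7), ([515, 218, 45, 18], 0.6)]
tin_center [([253, 191, 29, 28], 0.76)]
jar_center [([162, 275, 35, 30], 0.85), ([114, 170, 40, 36], 0.83), ([170, 225, 32, 33], 0.66), ([123, 296, 38, 31], 0.59)]
bottle_center [([332, 171, 22, 29], 0.89), ([172, 205, 45, 82], 0.53)]
carton_place [([336, 150, 44, 83], 0.88)]
tin_place [([172, 206, 51, 82], 0.59)]
jar_place [([259, 174, 46, 78], 0.75)]
bottle_place [([506, 200, 47, 85], 0.76)]
change_mat [([425, 181, 46, 62], 0.81)]
tea_glass_center [([371, 246, 28, 27], 0.56)]
scene {'K': array([[532.31690591,   0.        , 322.21891072],
       [  0.        , 532.31690591, 229.14604522],
       [  0.        ,   0.        ,   1.        ]]), 'disto
[... 750 characters left out ...]
]
{'time': 1.1, 'q': array([-1.22089065e+00,  2.63876153e-01,  1.60399479e+00,  8.01944120e-06,
        1.27367528e+00, -3.68958230e-02]), 'joint_vel': array([-8.76882201e-04, -9.36984686e-05,  7.29660694e-06, -6.34585435e-04,
       -8.95956290e-04,  4.91858827e-05]), 'joint_torque': array([-3.89507886e-04, -5.15092993e+01, -3.67734182e+01, -4.15929298e-05,
        9.22348663e-04,  9.55391243e-06]), 'tool_pos': array([ 0.25463434, -0.62513557,  0.24529862]), 'tcp_rot': array([3.08297861e+00, 6.03793567e-01, 2.32634955e-05]), 'wrist_force': array([-0.13096878,  0.01420897,  0.15089976]), 'torque': array([ 0.02841907, -0.03923637,  0.03186164]), 'grip_force': 0.0, 'width': 0.9978909152588165}
```

```bash
python3 - <<'E'
import cv2,numpy as np
p=cv2.imread("pics/top0.png")
cv2.imwrite("pics/top0c.png",cv2.resize(p[90:330,80:560],(800,400),interpolation=cv2.INTER_CUBIC))
E
```

```text
(no output)
```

View pics/top0c.png

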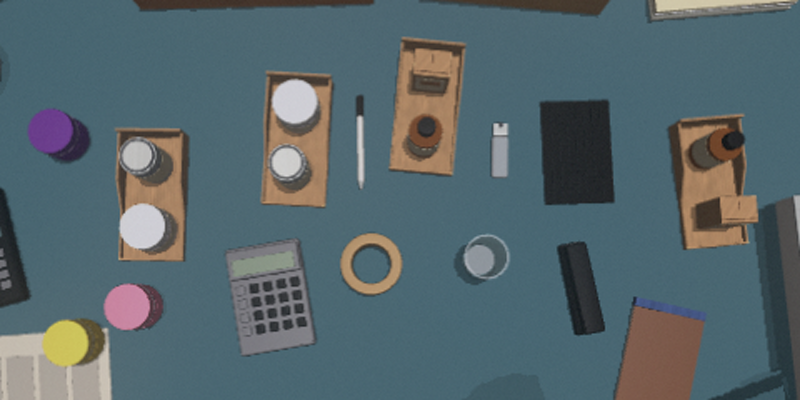

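View pics/scene0.png

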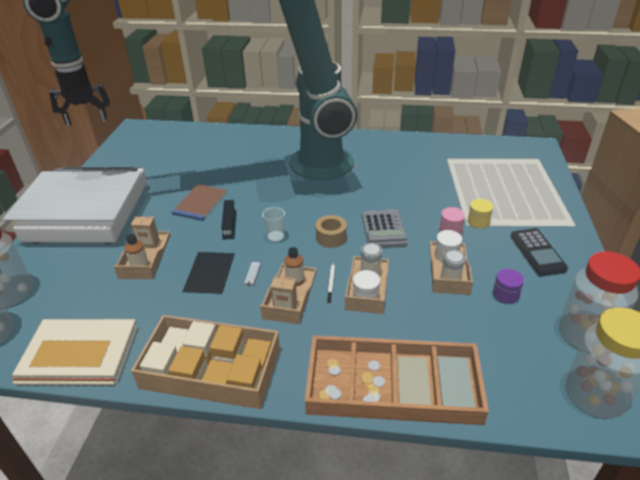

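The top view shows the trays from left to right (crop pixels):
- **Tin tray (150,190):** loose jar in front.
- **Jar tray (295,140):** loose tin in front.
- **Carton tray (428,105):** loose bottle in front.
- **Bottle tray (712,180):** loose carton in front.

The mat is at (577,152) and the glass at (485,257). Jar look-alikes are purple (55,132), pink (130,307) and yellow (68,343). The jar at (147,227) is the loose one, because it is white and stands in front of the tin. The white one at (296,102) is the fixed one at the back.

Next I measure positions from the depth image.

```bash
cat >> h.py <<'E'
def cloud(d,c,R=None,t=None):
    v,u=np.nonzero(d>0); z=d[v,u]
    n=cv2.undistortPoints(np.stack([u,v],1).astype(np.float64)[:,None],c["K"],c["distortion"])[:,0]
    P=np.c_[n*z[:,None],z]
    if R is None: R=cv2.Rodrigues(c["rotation"])[0]; t=c["position"]
    W=np.full(d.shape+(3,),np.nan); W[v,u]=P@R.T+t
    return W
def topc(W,x,y,r,zmin,zmax):
    m=(np.hypot(W[...,0]-x,W[...,1]-y)<r)&(W[...,2]>zmin)&(W[...,2]<zmax)
    return m
E
python3 - <<'E'
from h import *
D=np.load("top0.npz"); c=eyes.get_calibration("top"); W=cloud(D["d"],c)
def at(cx,cy): return W[int(90+cy*.6),int(80+cx*.6)]
for n,cx,cy in [("table",360,210),("jar",147,227),("tinfix",140,155),("tin",289,163),("jarfix",296,102),("bottle",427,126),("cartfix",432,60),("cart",740,207),("botfix",733,140),("mat",577,152),("glass",485,257)]:
    w=at(cx,cy); print(n,w.round(3))
# raster height map
x0,y1=0.2,0.5; H=np.zeros((500,900),np.float32)
Wv=W[~np.isnan(W[...,0])]; i=((x0+0.5-Wv[:,0])*1000).astype(int); j=((y1-Wv[:,1])*1000).astype(int)
# per-object top-face blobs
for n,cx,cy,h in [("jar",147,227,.063),("tinfix",140,155,.081),("tin",289,163,.081),("jarfix",296,102,.063),("bottle",427,126,.103),("cartfix",432,60,.083),("cart",740,207,.083),("botfix",733,140,.103)]:
    w=at(cx,cy); m=(abs(W[...,2]-w[2])<.008)&(np.hypot(W[...,0]-w[0],W[...,1]-w[1])<.045)
    P=W[m]; (ctr,s,a)=cv2.minAreaRect((P[:,:2]*1000).astype(np.float32)); cc,r=cv2.minEnclosingCircle((P[:,:2]*1000).astype(np.float32))
    print(n,m.sum(),"z",P[:,2].mean().round(3),"rect",np.round(ctr,1),np.round(s,1),round(a,1),"circ",np.round(cc,1),round(r,1))
# trays: wood colour, height 3..50
hsv=cv2.cvtColor(D["p"],cv2.COLOR_BGR2HSV)
for n,cx,cy in [("tin",152,195),("jar",297,140),("carton",428,107),("bottle",712,180),("mat",577,152)]:
    w=at(cx,cy)
    near=np.hypot(W[...,0]-w[0],W[...,1]-w[1])<.14
    m=near&((hsv[...,2]<45) if n=="mat" else (hsv[...,0]<25)&(hsv[...,1]>60)&(W[...,2]<.05))
    k,l,st,_=cv2.connectedComponentsWithStats(m.astype(np.uint8)); b=1+st[1:,4].argmax(); P=W[(l==b)]
    ctr,s,a=cv2.minAreaRect((P[:,:2]*1000).astype(np.float32)); print(n,st[b,4],np.round(ctr,1),np.round(s,1),round(a,1), P[:,2].min().round(3),P[:,2].max().round(3))
E
```

```text
table [ 0.469  0.097 -0.001]
jar [0.432 0.378 0.063]
tinfix [0.525 0.387 0.078]
tin [0.521 0.19  0.079]
jarfix [0.606 0.186 0.066]
bottle [0.569 0.01  0.105]
cartfix [0.661 0.004 0.086]
cart [ 0.476 -0.412  0.08 ]
botfix [ 0.561 -0.392  0.102]
mat [ 0.56  -0.212  0.005]
glass [ 0.406 -0.082  0.003]
jar 619 z 0.062 rect [433.4 385.5] [61.2 60.5] 65.5 circ [433.5 385.7] 31.6
tinfix 427 z 0.08 rect [525.6 390.5] [49.5 48.3] 51.3 circ [525.3 390.5] 25.8
tin 408 z 0.081 rect [520.9 194. ] [48.8 48.4] 41.8 circ [520.7 194.5] 25.3
jarfix 551 z 0.062 rect [608.1 188. ] [58.7 58.2] 46.7 circ [608.6 189.2] 31.5
bottle 99 z 0.102 rect [568.7  11.9] [23.3 21.9] 1.4 circ [569.1  11.5] 12.0
cartfix 362 z 0.083 rect [660.1   4. ] [49.9 36.4] 85.8 circ [658.7   3.8] 29.2
cart 405 z 0.083 rect [ 473.7 -408.5] [36.3 53.5] 1.4 circ [ 474.1 -407.4] 29.7
botfix 108 z 0.102 rect [ 561.6 -395.8] [21.4 24.5] 3.2 circ [ 562.9 -396.2] 12.8
tin 1634 [480.  389.5] [179.9  92.2] 0.8 -0.004 0.05
jar 1741 [564.3 191.7] [ 94.3 182.5] 88.7 -0.003 0.049
carton 2075 [615.1   6.4] [ 90.3 181.6] 86.1 -0.003 0.049
bottle 2241 [ 523.1 -400.5] [189.3  94.1] 6.8 -0.003 0.05
mat 2242 [ 560.6 -212.1] [147.9  97.9] 3.2 -0.003 0.01
```

The fixed pieces and tray outlines agree to within 2 mm. The trays hold two swaps: bottle with carton, and tin with jar. I start with the bottle and move above it first.

Request:
carry_out --series "0.0262 0.05305 0 -2.18; 0.0262 0.05305 0 -2.18; 0.0262 0.05305 0 -2.18; 0.0262 0.05305 0 -2.18; 0.0262 0.05305 0 -2.18; 0.0262 0.05305 0 -2.18; 0.0262 0.05305 0 -2.18; 0.0262 0.05305 0 -2.18; 0.0262 0.05305 0 -2.18; 0.0262 0.05305 0 -2.18; 0.0262 0.05305 0 -2.18; 0.0262 0.05305 0 -2.18; 0 0 0 0; 0 0 0 0" --jaw 1 --grip_force 30

```text
time: 2.85
tool_pos: [0.5687, 0.0114, 0.2451]
tcp_rot: [3.139, -0.107, -0.001]
wrist_force: [0.9, -0.3, 0.8]
width: 1.001
grip_force: 0.0
```

```bash
cat >> h.py <<'E'
def wrist(name):
    s=bot.read_state(); p,d=eyes.read_camera("wrist"); cv2.imwrite(f"pics/{name}.png",p)
    c=eyes.get_calibration("wrist"); T=c["T_tool_cam"]; R=cv2.Rodrigues(s["tcp_rot"])[0]
    return s,p,cloud(d,c,R@T[:3,:3],R@T[:3,3]+s["tool_pos"])
def xang(s):
    R=cv2.Rodrigues(s["tcp_rot"])[0]; return np.degrees(np.arctan2(R[1,0],R[0,0]))
def blob(W,x,y,z,r,dz=.006):
    m=(abs(W[...,2]-z)<dz)&(np.hypot(W[...,0]-x,W[...,1]-y)<r); P=(W[m][:,:2]*1000).astype(np.float32)
    if len(P)<5: return None
    a=cv2.minAreaRect(P); b=cv2.minEnclosingCircle(P)
    return len(P),np.round(a[0],1),np.round(a[1],1),round(a[2],1),np.round(b[0],1),round(b[1],1)
E
python3 - <<'E'
from h import *
s,p,W=wrist("w1"); print(s["tool_pos"],xang(s),s["q"].round(2))
print("bot",blob(W,.569,.0115,.103,.03)); print("cartfix",blob(W,.66,.004,.083,.05))
E
```

```text
[0.56872358 0.01142561 0.24507202] -3.9219770124227904 [-0.02  0.06  1.83 -0.    1.24  1.62]
bot (617, array([570.2,  10.2]), array([23.3, 23. ]), 11.2, array([570.2,  10.4]), 11.9)
cartfix (2826, array([659.6,   3.1]), array([50.3, 35.9]), 86.0, array([659.9,   3. ]), 30.0)
```

View pics/w1.png

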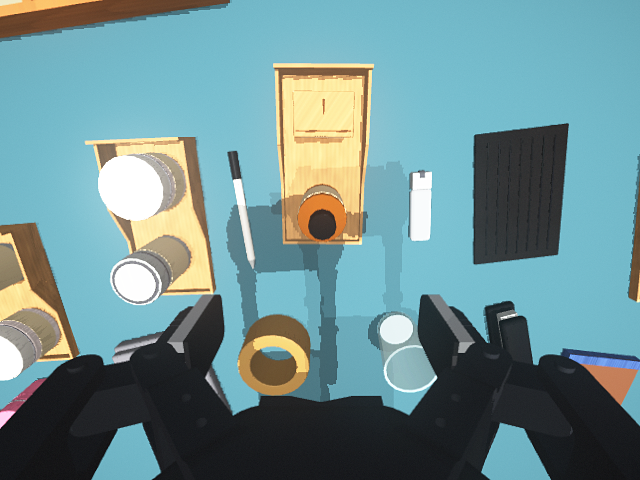

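The wrist view shows the bottle cap at (322,224) in the carton tray, with the fixed carton behind it. It agrees with the top camera to about 1.5 mm. I descend and grip.

Request:
carry_out --series "0.0015 -0.001 -0.05 0; 0 0 -0.05 0; 0 0 -0.05 0; 0 0 -0.03 0; 0 0 -0.013 0; 0 0 0 0; 0 0 0 0"

```text
time: 3.78
tool_pos: [0.5721, 0.01, 0.0541]
tcp_rot: [-3.14, 0.111, -0.005]
wrist_force: [-0.1, -0.2, -0.4]
width: 0.999
grip_force: 0.0
```

Request:
carry_out --series "0 0 0 0; 0 0 0 0; 0 0 0 0; 0 0 0 0; 0 0 0 0; 0 0 0 0; 0 0 0 0; 0 0 0 0" --jaw -1 --grip_force 30

```text
time: 4.78
tool_pos: [0.5713, 0.0104, 0.0534]
tcp_rot: [3.14, -0.109, 0.002]
wrist_force: [-1.4, -0.8, 6.2]
width: 0.531
grip_force: 30.6
```

Request:
carry_out --series "0 0 0.03 0; 0 0 0.045 0; 0 0 0.045 0; -0.0011 -0.0225 0 0; -0.0021 -0.045 0 0; -0.0021 -0.045 0 0; -0.0021 -0.045 0 0; -0.0021 -0.043 0 0; -0.0011 -0.022 0 0; 0 0 0 0; 0 0 -0.045 0; 0 0 -0.04 0; 0 0 -0.02 0; 0 0 -0.008 0; 0 0 -0.004 0; 0 0 -0.001 0; 0 0 0 0; 0 0 0 0"

```text
time: 7.02
tool_pos: [0.5605, -0.2123, 0.0552]
tcp_rot: [3.139, -0.11, 0.002]
wrist_force: [0.3, -0.7, -2.8]
width: 0.531
grip_force: 31.7
```

Request:
carry_out --series "0 0 -0.001 0; 0 0 0 0; 0 0 0 0"

```text
time: 7.4
tool_pos: [0.5605, -0.2124, 0.0544]
tcp_rot: [3.139, -0.11, 0.002]
wrist_force: [-1.8, -0.2, 6.2]
width: 0.532
grip_force: 32.2
```

Request:
carry_out --series "0 0 0 0; 0 0 0 0; 0 0 0 0; 0 0 0 0; 0 0 0.02 0; 0 0 0.05 0; 0 0 0.06 0; 0 0 0.06 0; -0.0173 -0.0391 0 2; -0.0173 -0.0391 0 2; -0.0173 -0.0391 0 2; -0.0173 -0.0391 0 2; -0.0173 -0.0391 0 2; 0 0 0 0; 0 0 0 0; 0 0 0 0" --jaw 1

```text
time: 9.4
tool_pos: [0.4739, -0.4066, 0.2438]
tcp_rot: [-3.137, -0.166, -0.001]
wrist_force: [-0.2, -0.6, 0.6]
width: 1.005
grip_force: 0.0
```

```bash
python3 - <<'E'
from h import *
s,p,W=wrist("w2"); print(s["tool_pos"],xang(s),s["q"].round(2),s["wrist_force"])
print("cart",blob(W,.474,-.408,.083,.045)); print("botfix",blob(W,.562,-.396,.103,.03))
print("bot",blob(W,.5605,-.212,.104,.03))
hsv=cv2.cvtColor(p,cv2.COLOR_BGR2HSV)
m=(np.hypot(W[...,0]-.52,W[...,1]+.4)<.13)&(W[...,2]>.003)&(W[...,2]<.05)
P=(W[m][:,:2]*1000).astype(np.float32); print(cv2.minAreaRect(P))
E
```

```text
[ 0.47394344 -0.40656255  0.24379722] 6.05696433946221 [-0.75  0.17  1.72  0.    1.25  0.72] [-0.16497464 -0.59993209  0.63539233]
cart (2215, array([ 473.5, -408.7]), array([36.6, 50. ]), 3.1, array([ 473.6, -408.7]), 30.1)
botfix (784, array([ 563. , -396.6]), array([23.2, 23. ]), 22.4, array([ 563. , -396.7]), 11.9)
bot (952, array([ 558.9, -213.5]), array([24. , 23.5]), 68.5, array([ 559. , -213.2]), 12.5)
((526.3493041992188, -406.28997802734375), (255.82374572753906, 238.90957641601562), 52.90254211425781)
```

View pics/w2.png

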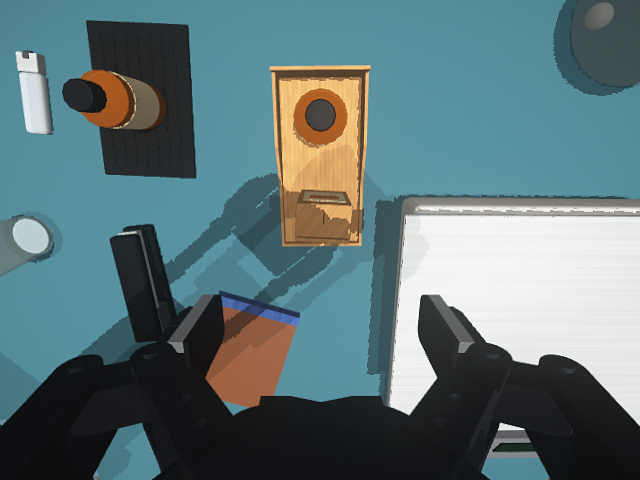

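The wrist view shows the loose carton at (325,212) in front of the fixed bottle (320,115), and the bottle standing on the mat. A white box lies close on the right (x>380), so I check its clearance.

```bash
python3 - <<'E'
from h import *
D=np.load("top0.npz"); W=cloud(D["d"],eyes.get_calibration("top"))
for x in (.44,.46,.474,.49,.51):
    m=(abs(W[...,0]-x)<.004)&(W[...,1]<-.43)&(W[...,1]>-.53)
    P=W[m]; P=P[np.argsort(-P[:,1])]; print(x,[(round(a[1],3),round(a[2],3)) for a in P[::2]])
E
```

```text
0.44 [(np.float64(-0.43), np.float64(0.004)), (np.float64(-0.433), np.float64(-0.001)), (np.float64(-0.433), np.float64(0.002)), (np.float64(-0.435), np.float64(0.003)), (np.float64(-0.438), np.float64(0.003)), (np.float64(-0.439), np.float64(0.001)), (np.float64(-0.44), np.float64(0.003)), (np.float64(-0.441), np.float64(0.002)), (np.float64(-0.442), np.float64(0.004)), (np.float64(-0.443), np.float64(0.007)), (np.float64(-0.446), np.float64(0.001)), (np.float64(-0.448), np.float64(0.002)), (np.float64(-0.45), np.float64(0.003)), (np.float64(-0.451), np.float64(0.002)), (np.float64(-0.452), np.float64(0.004)), (np.float64(-0.453), np.float64(0.002)), (np.float64(-0.454), np.float64(0.006)), (np.float64(-0.454), np.float64(0.015)), (np.float64(-0.454), np.float64(0.01)), (np.float64(-0.455), np.float64(0.012)), (np.float64(-0.464), np.float64(-0.001)), (np.float64(-0.466), np.float64(0.001)), (np.float64(-0.467), np.float64(-0.0)), (np.float64(-0.47), np.float64(-0.003)), (np.float64(-0.471), np.float64(0.0)), (np.float64(-0.473), np.float64(0.001)), (np.float64(-0.475), np.float64(-
[... 16114 characters left out ...]
0.001)), (np.float64(-0.506), np.float64(-0.002)), (np.float64(-0.507), np.float64(0.0)), (np.float64(-0.509), np.float64(0.0)), (np.float64(-0.512), np.float64(0.0)), (np.float64(-0.512), np.float64(-0.001)), (np.float64(-0.516), np.float64(-0.003)), (np.float64(-0.517), np.float64(0.001)), (np.float64(-0.517), np.float64(-0.001)), (np.float64(-0.519), np.float64(0.0)), (np.float64(-0.52), np.float64(-0.001)), (np.float64(-0.521), np.float64(0.001)), (np.float64(-0.524), np.float64(0.002)), (np.float64(-0.525), np.float64(-0.001)), (np.float64(-0.526), np.float64(0.001)), (np.float64(-0.527), np.float64(0.005)), (np.float64(-0.528), np.float64(-0.001)), (np.float64(-0.53), np.float64(0.0))]
```

The box is 97 mm high and 68 mm from the carton's axis, so I grip the carton across its 36 mm side with partly opened jaws, turning the tool to 93°.

Request:
carry_out --series "0 -0.002 0 9.67; 0 0 0 9.67; 0 0 0 9.67; 0 0 0 9.67; 0 0 0 9.67; 0 0 0 9.67; 0 0 0 9.67; 0 0 0 9.67; 0 0 0 9.67; 0 0 0 0; 0 0 -0.05 0; 0 0 -0.05 0; 0 0 0 0; 0 0 0 0" --jaw 0.35

```text
time: 11.2
tool_pos: [0.4744, -0.41, 0.1449]
tcp_rot: [2.162, 2.277, 0.0]
wrist_force: [0.5, -0.2, 1.0]
width: 0.673
grip_force: 0.0
```

```bash
python3 - <<'E'
from h import *
s=bot.read_state(); print(s["tool_pos"],xang(s),s["q"].round(2),s["width"])
E
```

```text
[ 0.47435874 -0.40997515  0.14492918] 92.97883614771901 [-0.75  0.25  1.81  0.    1.08 -0.8 ] 0.6734943309368888
```

Request:
carry_out --series "-0.0005 0.001 -0.05 0; 0 0 -0.035 0; 0 0 -0.015 0; 0 0 0 0; 0 0 0 0"

```text
time: 11.82
tool_pos: [0.4745, -0.41, 0.0458]
tcp_rot: [2.159, 2.276, 0.0]
wrist_force: [0.4, 0.8, 0.2]
width: 0.675
grip_force: 0.0
```

Request:
carry_out --series "0 0 0 0; 0 0 0 0; 0 0 0 0; 0 0 0 0; 0 0 0 0; 0 0 0 0" --jaw -1

```text
time: 12.58
tool_pos: [0.474, -0.4096, 0.0453]
tcp_rot: [2.16, 2.277, -0.0]
wrist_force: [-1.1, -0.6, 5.9]
width: 0.418
grip_force: 31.0
```

Request:
carry_out --series "0 0 0.03 0; 0 0 0.05 0; 0 0 0.06 0; 0.006 0.0261 0 0; 0.012 0.0523 0 -1; 0.012 0.0523 0 -1; 0.012 0.0523 0 -1; 0.012 0.0523 0 -1; 0.012 0.0523 0 -1; 0.012 0.0523 0 -1; 0.012 0.0523 0 -1; 0.006 0.0261 0 0; 0 0 0 0; 0 0 0 0; 0 0 0 0"

```text
time: 14.45
tool_pos: [0.5686, 0.0087, 0.1831]
tcp_rot: [-2.298, -2.142, 0.001]
wrist_force: [-0.5, 0.4, -1.5]
width: 0.421
grip_force: 30.5
```

```bash
python3 - <<'E'
from h import *
s,p,W=wrist("w3"); print(s["tool_pos"],xang(s),s["q"].round(2),s["width"])
print("cartfix",blob(W,.66,.004,.083,.045))
E
```

```text
[0.56858485 0.00866167 0.18312037] 85.95317975986912 [-0.03  0.11  1.9  -0.    1.13  0.04] 0.4208128050303545
cartfix (3447, array([659.8,   3.1]), array([50.1, 36.9]), 85.9, array([659.9,   2.9]), 30.5)
```

Request:
carry_out --series "0.0014 0 -0.05 0; 0 0 -0.05 0; 0 0 -0.025 0; 0 0 -0.009 0; 0 0 -0.002 0; 0 0 0 0; 0 0 0 0"

```text
time: 15.38
tool_pos: [0.5716, 0.0097, 0.0489]
tcp_rot: [2.296, 2.142, 0.003]
wrist_force: [-0.9, -0.1, -0.9]
width: 0.417
grip_force: 30.5
```

Request:
carry_out --series "-0.0005 0 -0.0015 0; 0 0 0 0; 0 0 -0.001 0; 0 0 0 0; 0 0 0 0"

```text
time: 16.0
tool_pos: [0.57, 0.0098, 0.0453]
tcp_rot: [2.297, 2.143, 0.0]
wrist_force: [-2.5, 0.5, 5.6]
width: 0.419
grip_force: 31.2
```

Request:
carry_out --series "0 0 0 0; 0 0 0 0; 0 0 0 0; 0 0 0.02 0; 0 0 0.06 0; 0 0 0.06 0; -0.001 -0.0226 0 0; -0.0025 -0.05 0 0; -0.0025 -0.05 0 0; -0.0025 -0.05 0 0; -0.0015 -0.05 0 0; 0 0 0 0; 0 0 0 0; 0 0 0 0" --jaw 0.45

```text
time: 17.75
tool_pos: [0.5598, -0.2117, 0.1846]
tcp_rot: [-2.295, -2.144, -0.0]
wrist_force: [-0.2, -0.9, 0.4]
width: 0.728
grip_force: 0.0
```

```bash
python3 - <<'E'
from h import *
s,p,W=wrist("w4"); print(s["tool_pos"],xang(s),s["q"].round(2),s["width"])
print("cart",blob(W,.57,.009,.083,.045),"cartfix",blob(W,.66,.004,.083,.045)); print("bot",blob(W,.56,-.213,.104,.03))
p,d=eyes.read_camera("top"); V=cloud(d,eyes.get_calibration("top"));print("top: cart",blob(V,.57,.009,.083,.04))
E
```

```text
[ 0.55979625 -0.21166219  0.18457538] 86.10148632374816 [-0.4   0.17  1.84  0.    1.14 -0.34] 0.7283443952970261
cart None cartfix None
bot (979, array([ 559.2, -211.8]), array([22.9, 23. ]), 40.4, array([ 559.1, -212. ]), 12.1)
top: cart (373, array([570.1,  11.9]), array([49.8, 36.6]), 85.6, array([570.3,  11.6]), 29.4)
```

View pics/w4.png

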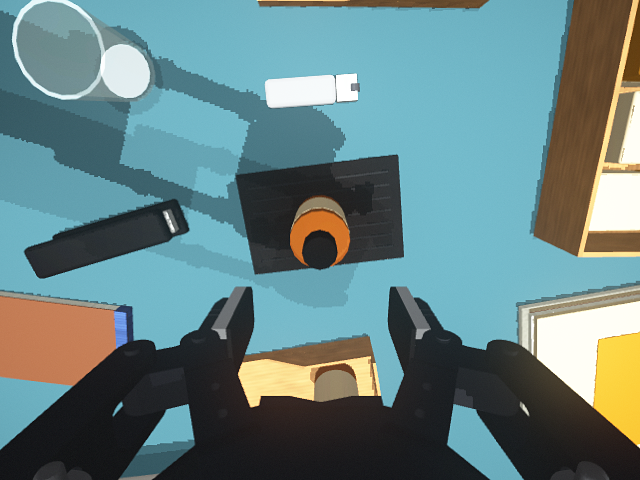

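The wrist view shows the bottle upright on the mat at (320,245), centred under the jaws. The top camera puts the carton within 2 mm of its place and square to the tray. I pick up the bottle.

Request:
carry_out --series "-0.0005 0 -0.05 0; 0 0 -0.05 0; 0 0 -0.022 0; 0 0 -0.008 0; 0 0 0 0; 0 0 0 0"

```text
time: 18.6
tool_pos: [0.5607, -0.2132, 0.0565]
tcp_rot: [2.295, 2.142, 0.002]
wrist_force: [0.1, -0.5, 0.8]
width: 0.726
grip_force: 0.0
```

Request:
carry_out --series "0 0 0 0; 0 0 0 0; 0 0 0 0; 0 0 0 0; 0 0 0 0; 0 0 0 0" --jaw -1

```text
time: 19.35
tool_pos: [0.5602, -0.2133, 0.0566]
tcp_rot: [2.296, 2.142, 0.001]
wrist_force: [-2.3, 1.3, 6.4]
width: 0.531
grip_force: 30.4
```

Request:
carry_out --series "0 0 0.03 0; 0 0 0.05 0; 0 0 0.05 0; -0.0086 -0.0195 0 2; -0.0173 -0.039 0 2; -0.0173 -0.039 0 2; -0.0173 -0.039 0 2; -0.0173 -0.039 0 2; -0.0088 -0.0192 0 0; 0 0 0 0; 0 0 0 0; 0 0 0 0"

```text
time: 20.85
tool_pos: [0.4733, -0.4063, 0.1847]
tcp_rot: [-2.1, -2.336, -0.001]
wrist_force: [0.4, -0.2, -2.5]
width: 0.531
grip_force: 31.6
```

Request:
carry_out --series "0 -0.001 -0.05 0; 0 0 -0.045 0; 0 0 -0.022 0; 0 0 -0.008 0; 0 0 -0.002 0; 0 0 0 0; 0 0 0 0"

```text
time: 21.72
tool_pos: [0.4736, -0.4093, 0.0593]
tcp_rot: [2.1, 2.333, -0.0]
wrist_force: [-0.2, -1.1, -2.4]
width: 0.528
grip_force: 31.6
```

Request:
carry_out --series "0 0 -0.001 0; 0 0 0 0; 0 0 0 0"

```text
time: 22.1
tool_pos: [0.4727, -0.4086, 0.0569]
tcp_rot: [2.102, 2.335, 0.0]
wrist_force: [0.4, -0.5, -1.9]
width: 0.528
grip_force: 31.6
```

Request:
carry_out --series "0.0005 0.0005 -0.001 0; 0 0 0 0; 0 0 -0.0006 0; 0 0 0 0; 0 0 0 0"

```text
time: 22.72
tool_pos: [0.4733, -0.4082, 0.0556]
tcp_rot: [2.101, 2.335, -0.0]
wrist_force: [-2.1, 1.1, 2.8]
width: 0.529
grip_force: 32.0
```

Request:
carry_out --series "0 0 0 0; 0 0 0 0; 0 0 0 0; 0 0 0.02 0; 0 0 0.055 0; 0 0 0.06 0; 0 0 0.055 0; 0.0043 0.0547 0 7.5; 0.0043 0.0547 0 7.5; 0.0043 0.0547 0 7.5; 0.0043 0.0547 0 7.5; 0.0043 0.0547 0 7.5; 0.0043 0.0547 0 7.5; 0.0043 0.0547 0 7.5; 0.0043 0.0547 0 7.5; 0.0043 0.0547 0 7.5; 0.0043 0.0547 0 7.5; 0.0043 0.0557 0 7.5; 0 0 0 0; 0 0 0 0" --jaw 0.45

```text
time: 25.22
tool_pos: [0.5205, 0.1946, 0.2461]
tcp_rot: [0.04, 3.14, -0.001]
wrist_force: [-0.2, 0.1, 0.1]
width: 0.726
grip_force: 0.0
```

```bash
python3 - <<'E'
from h import *
s,p,W=wrist("w5"); print(s["tool_pos"],xang(s),s["q"].round(2),s["width"])
print("tin",blob(W,.521,.194,.081,.04)); print("jar",blob(W,.433,.386,.063,.045)); print("jarfix",blob(W,.608,.19,.063,.045)); print("tinfix",blob(W,.525,.39,.081,.04))
p,d=eyes.read_camera("top"); V=cloud(d,eyes.get_calibration("top"));print("top: bot",blob(V,.474,-.407,.103,.03)); print("fix",blob(V,.563,-.397,.103,.03))
cv2.imwrite("pics/top5.png",p)
E
```

```text
[0.5204986  0.19461825 0.24610845] 178.5492320309525 [ 0.31  0.04  1.86 -0.    1.24 -1.23] 0.7260676571191158
tin (2293, array([519.9, 193.4]), array([48.9, 49.1]), 75.3, array([520.3, 193.2]), 25.0)
jar (4091, array([433.1, 385.8]), array([61.4, 61.3]), 68.9, array([433.3, 385.8]), 31.2)
jarfix (2586, array([607.2, 188.2]), array([61.1, 60.9]), 25.9, array([607.4, 188. ]), 31.1)
tinfix (2366, array([525. , 390.2]), array([49.8, 48.9]), 50.4, array([524.8, 390.6]), 25.5)
top: bot (104, array([ 472.6, -406.7]), array([22.4, 24. ]), 21.4, array([ 473.5, -406.8]), 12.6)
fix (103, array([ 561.5, -396.2]), array([22.2, 23.8]), 3.6, array([ 561.2, -396. ]), 12.2)
```

View pics/w5.png

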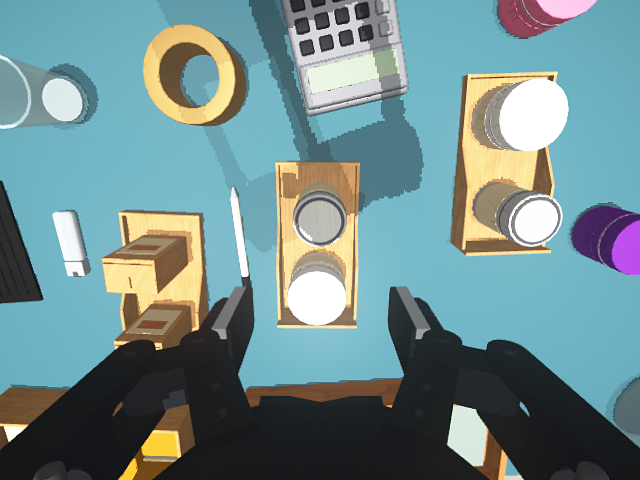

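The wrist view shows the loose tin at (319,218) in the jar tray in front of the fixed jar (316,290). The loose jar is at upper right (530,115), in front of the fixed tin (530,218). I grip the tin and move it to the mat.

Request:
carry_out --series "-0.0005 -0.0015 -0.055 0; 0 0 -0.055 0; 0 0 -0.05 0; 0 0 -0.028 0; 0 0 -0.008 0; 0 0 0 0; 0 0 0 0" --jaw 0.75

```text
time: 26.2
tool_pos: [0.5217, 0.1933, 0.0511]
tcp_rot: [0.041, 3.138, 0.002]
wrist_force: [0.4, -0.1, -0.1]
width: 0.873
grip_force: 0.0
```

Request:
carry_out --series "0 0 0 0; 0 0 0 0; 0 0 0 0; 0 0 0 0; 0 0 0 0; 0 0 0 0; 0 0 0 0" --jaw -1

```text
time: 27.08
tool_pos: [0.5212, 0.1935, 0.0508]
tcp_rot: [0.04, 3.139, 0.001]
wrist_force: [0.1, -1.6, 7.0]
width: 0.577
grip_force: 31.9
```

Request:
carry_out --series "0 0 0.03 0; 0 0 0.05 0; 0 0 0.05 0; 0.0024 -0.0253 0 0; 0.0049 -0.0507 0 0; 0.0049 -0.0507 0 0; 0.0049 -0.0507 0 0; 0.0049 -0.0507 0 0; 0.0049 -0.0507 0 0; 0.0049 -0.0507 0 0; 0.0049 -0.0507 0 0; 0.0024 -0.0253 0 0; 0 0 0 0; 0 0 -0.05 0; 0 0 -0.045 0; 0 0 -0.022 0; 0 0 -0.008 0; 0 0 -0.002 0; 0 0 0 0; 0 0 0 0"

```text
time: 29.58
tool_pos: [0.56, -0.2125, 0.0533]
tcp_rot: [0.04, 3.139, -0.001]
wrist_force: [0.0, 0.5, -2.8]
width: 0.579
grip_force: 32.2
```

Request:
carry_out --series "0 0 -0.0012 0; 0 0 0 0; 0 0 -0.0008 0; 0 0 0 0; 0 0 0 0"

```text
time: 30.2
tool_pos: [0.5598, -0.2126, 0.0518]
tcp_rot: [0.04, 3.14, -0.001]
wrist_force: [-2.6, 1.3, 7.0]
width: 0.574
grip_force: 32.9
```

Request:
carry_out --series "0 0 0 0; 0 0 0 0; 0 0 0 0; 0 0 0.03 0; 0 0 0.06 0; 0 0 0.06 0; -0.0106 0.0499 0 0.2; -0.0106 0.0499 0 0.2; -0.0106 0.0499 0 0.2; -0.0106 0.0499 0 0.2; -0.0106 0.0499 0 0.2; -0.0106 0.0499 0 0.2; -0.0106 0.0499 0 0.2; -0.0106 0.0499 0 0.2; -0.0106 0.0499 0 0.2; -0.0106 0.0499 0 0.2; -0.0106 0.0499 0 0.2; -0.01 0.0495 0 0; 0 0 0 0; 0 0 0 0" --jaw 1

```text
time: 32.7
tool_pos: [0.4323, 0.3856, 0.1997]
tcp_rot: [0.021, -3.141, 0.002]
wrist_force: [0.5, 0.5, -0.5]
width: 1.0
grip_force: 0.0
```

```bash
python3 - <<'E'
from h import *
s,p,W=wrist("w6"); print(s["tool_pos"],xang(s),s["q"].round(2),s["width"])
print("jar",blob(W,.433,.386,.063,.045)); print("tinfix",blob(W,.525,.39,.081,.04))
cv2.imwrite("pics/w6.png",p)
p,d=eyes.read_camera("top"); V=cloud(d,eyes.get_calibration("top"));print("top: tin",blob(V,.56,-.2125,.082,.04))
E
```

```text
[0.43225733 0.38564514 0.19972214] -179.2158533616071 [ 0.69  0.12  1.86 -0.    1.16 -0.9 ] 1.0004479585254165
jar (4183, array([432.6, 386.2]), array([60.9, 60.8]), 16.6, array([432.9, 386.2]), 31.0)
tinfix (2460, array([524.4, 390.6]), array([48.8, 50.1]), 90.0, array([524.7, 391.2]), 25.6)
top: tin (398, array([ 559.5, -212.1]), array([47.8, 49. ]), 1.3, array([ 559.8, -212.2]), 25.1)
```

View pics/w6.png

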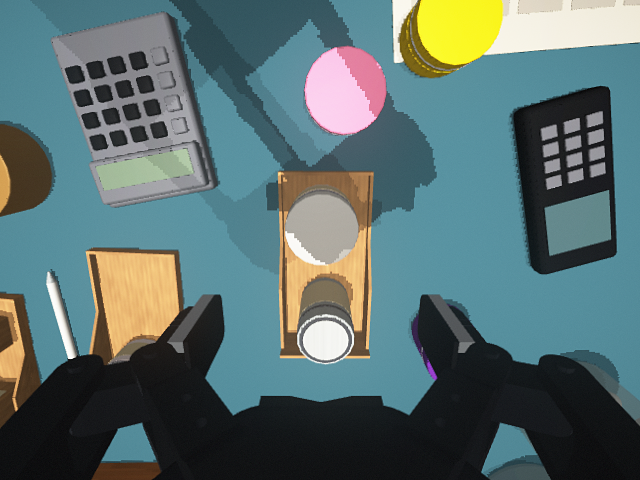

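The wrist view shows the white loose jar at (322,226) centred between the jaws, in front of the fixed tin (326,338). The pink, yellow and purple look-alikes are clear of it. I grip the jar.

Request:
carry_out --series "0 0.0005 -0.055 0; 0 0 -0.05 0; 0 0 -0.035 0; 0 0 -0.016 0; 0 0 -0.004 0; 0 0 0 0; 0 0 0 0"

```text
time: 33.67
tool_pos: [0.4338, 0.3875, 0.0421]
tcp_rot: [-0.02, 3.139, 0.003]
wrist_force: [-0.5, -0.2, 0.1]
width: 1.002
grip_force: 0.0
```

Request:
carry_out --series "0 0 0 0; 0 0 0 0; 0 0 0 0; 0 0 0 0; 0 0 0 0; 0 0 0 0; 0 0 0 0" --jaw -1

```text
time: 34.55
tool_pos: [0.4332, 0.3872, 0.0415]
tcp_rot: [-0.02, 3.14, 0.002]
wrist_force: [-0.8, -1.3, 4.7]
width: 0.717
grip_force: 33.1
```

Request:
carry_out --series "0 0 0.03 0; 0 0 0.045 0; 0 0 0.045 0; 0.0106 -0.0245 0 -0.5; 0.0212 -0.0489 0 -0.5; 0.0212 -0.0489 0 -0.5; 0.0212 -0.0489 0 -0.5; 0.0106 -0.0245 0 0; 0 0 0 0; 0 0 -0.045 0; 0 0 -0.04 0; 0 0 -0.022 0; 0 0 -0.008 0; 0 0 -0.002 0; 0 0 0 0; 0 0 0 0"

```text
time: 36.55
tool_pos: [0.5183, 0.1913, 0.0444]
tcp_rot: [0.035, 3.139, 0.001]
wrist_force: [0.4, 0.9, -1.7]
width: 0.714
grip_force: 33.5
```

Request:
carry_out --series "0 0 -0.0018 0; 0 0 0 0; 0 0 -0.0012 0; 0 0 0 0; 0 0 0 0"

```text
time: 37.17
tool_pos: [0.5174, 0.1908, 0.0415]
tcp_rot: [-0.035, -3.141, 0.0]
wrist_force: [-3.6, -2.0, 7.0]
width: 0.717
grip_force: 34.3
```

Request:
carry_out --series "0 0 0 0; 0 0 0 0; 0 0 0 0; 0 0 0.03 0; 0 0 0.06 0; 0 0 0.06 0; 0.0053 -0.0504 0 0; 0.0053 -0.0504 0 0; 0.0053 -0.0504 0 0; 0.0053 -0.0504 0 0; 0.0053 -0.0504 0 0; 0.0053 -0.0504 0 0; 0.0053 -0.0504 0 0; 0.0053 -0.0504 0 0; 0 0 0 0; 0 0 0 0" --jaw 1

```text
time: 39.17
tool_pos: [0.5594, -0.2121, 0.1897]
tcp_rot: [-0.036, -3.14, -0.001]
wrist_force: [0.5, 0.8, -0.5]
width: 0.999
grip_force: 0.0
```

```bash
python3 - <<'E'
from h import *
s,p,W=wrist("w7"); print(s["tool_pos"],xang(s),s["q"].round(2),s["width"])
print("tin",blob(W,.56,-.212,.082,.045))
p,d=eyes.read_camera("top"); V=cloud(d,eyes.get_calibration("top"));print("top: jar",blob(V,.518,.191,.063,.04),"fix",blob(V,.608,.189,.063,.04))
E
```

```text
[ 0.5593628  -0.2121413   0.18968395] 178.68142600687676 [-0.4   0.16  1.83  0.    1.15 -1.95] 0.9990658864014339
tin (3380, array([ 559. , -212.8]), array([48.8, 49.1]), 84.3, array([ 559.1, -212.6]), 25.0)
top: jar (589, array([517.7, 191.5]), array([60.4, 60.2]), 19.5, array([517.5, 192. ]), 31.0) fix (558, array([608.5, 188.1]), array([60.6, 57.6]), 27.7, array([608.2, 189.3]), 31.1)
```

Request:
carry_out --series "0 0 -0.05 0; 0 0 -0.05 0; 0 0 -0.028 0; 0 0 -0.01 0; 0 0 0 0; 0 0 0 0"

```text
time: 40.02
tool_pos: [0.5612, -0.2126, 0.0541]
tcp_rot: [0.034, 3.138, -0.002]
wrist_force: [-0.1, -0.3, 0.4]
width: 1.001
grip_force: 0.0
```

Request:
carry_out --series "0 0 0 0; 0 0 0 0; 0 0 0 0; 0 0 0 0; 0 0 0 0; 0 0 0 0; 0 0 0 0" --jaw -1

```text
time: 40.9
tool_pos: [0.5605, -0.2128, 0.0534]
tcp_rot: [0.035, 3.14, -0.001]
wrist_force: [0.5, -0.8, 5.8]
width: 0.576
grip_force: 31.8
```

Request:
carry_out --series "0 0 0.03 0; 0 0 0.05 0; 0 0 0.05 0; -0.0048 0.0231 0 0; -0.0096 0.0463 0 0.2; -0.0096 0.0463 0 0.2; -0.0096 0.0463 0 0.2; -0.0096 0.0463 0 0.2; -0.0096 0.0463 0 0.2; -0.0096 0.0463 0 0.2; -0.0096 0.0463 0 0.2; -0.0096 0.0463 0 0.2; -0.0096 0.0463 0 0.2; -0.0096 0.0463 0 0.2; -0.0096 0.0463 0 0; -0.0096 0.0463 0 0; -0.0048 0.0231 0 0; 0 0 0 0; 0 0 0 0"

```text
time: 43.28
tool_pos: [0.4344, 0.3882, 0.1811]
tcp_rot: [0.02, -3.14, 0.003]
wrist_force: [0.2, -0.6, -2.6]
width: 0.578
grip_force: 32.1
```

Request:
carry_out --series "0.0008 0.0002 -0.05 0; 0 0 -0.045 0; 0 0 -0.022 0; 0 0 -0.008 0; 0 0 -0.002 0; 0 0 0 0; 0 0 0 0; 0 0 -0.001 0; 0 0 0 0; 0 0 0 0"

```text
time: 44.52
tool_pos: [0.4357, 0.3897, 0.0543]
tcp_rot: [-0.02, 3.141, 0.0]
wrist_force: [0.3, -0.2, -2.6]
width: 0.573
grip_force: 32.1
```

Request:
carry_out --series "0 -0.0005 -0.0013 0; 0 0 0 0; 0 0 -0.0007 0; 0 0 0 0; 0 0 0 0"

```text
time: 45.15
tool_pos: [0.4357, 0.3892, 0.0525]
tcp_rot: [0.02, -3.141, 0.0]
wrist_force: [-1.3, -1.4, 2.6]
width: 0.578
grip_force: 32.4
```

Request:
carry_out --series "0 0 0 0; 0 0 0 0; 0 0 0 0; 0 0 0.03 0; 0 0 0.06 0; 0 0 0.06 0; 0 0 0.05 0; 0 0 0 0; 0 0 0 0; 0 0 0 0" --jaw 0.8

```text
time: 46.4
tool_pos: [0.4347, 0.3883, 0.2498]
tcp_rot: [0.02, -3.138, 0.004]
wrist_force: [-1.3, -0.5, 0.5]
width: 0.897
grip_force: 0.0
```

```bash
python3 - <<'E'
from h import *
p,d=eyes.read_camera("top"); V=cloud(d,eyes.get_calibration("top"))
for n,x,y,z,r in [("tin",.435,.389,.081,.04),("tinfix",.525,.39,.081,.04),("jar",.518,.191,.063,.04),("cart",.57,.01,.083,.04),("bot",.474,-.407,.103,.03)]: print(n,blob(V,x,y,z,r))
s,q,W=wrist("w8"); print("wrist tin",blob(W,.435,.389,.081,.045),"fix",blob(W,.525,.39,.081,.04))
print([ (np.round(r["rect"]),r["score"]) for r in spot_in("top","tea_glass_center")])
cv2.imwrite("pics/top8c.png",cv2.resize(p[90:330,80:560],(800,400),interpolation=cv2.INTER_CUBIC))
E
```

```text
tin (379, array([432.9, 387.6]), array([44.4, 49.7]), 42.7, array([434.6, 388.8]), 25.2)
tinfix (405, array([525.5, 390.4]), array([49.4, 49.1]), 41.6, array([526.9, 390.7]), 26.2)
jar (591, array([517.6, 191.4]), array([59.9, 60.5]), 4.2, array([518.1, 191.6]), 31.2)
cart (375, array([570.1,  11.9]), array([49.9, 37.8]), 85.3, array([570.2,  11.8]), 29.8)
bot (107, array([ 473. , -406.6]), array([22.7, 23.6]), 40.9, array([ 472.4, -407.5]), 12.7)
wrist tin (2243, array([434.3, 388.9]), array([48.9, 48.8]), 2.0, array([434.7, 389.4]), 25.1) fix (1831, array([524.1, 390.5]), array([49.9, 48.4]), 0.8, array([524.5, 391. ]), 25.3)
[(array([373., 246.,  27.,  30.]), 0.97)]
```

View pics/top8c.png

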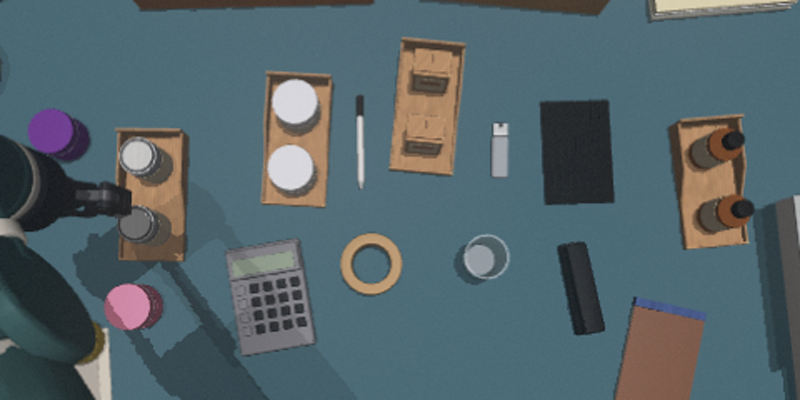

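The final top view shows all four pieces upright in their own trays: tins (140,190), jars (293,135), cartons (428,105) and bottles (722,175). The mat is bare and the glass is unmoved at (485,257). I hand the job in.

```bash
python3 -c "
from h import *
print(bot.finish_job())"
```

```text
the job is handed in; nothing more can be done
None
```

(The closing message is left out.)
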